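# Seat a circuit board in its repair jig and snap the toggle clamp shut

### The job

Get the circuit board ready for rework: with the fingertips, push it from behind along the jig's rails until it is fully home against the two end stops, then push the toggle clamp's raised handle over and down, past its dead point, until it snaps into lock and the rubber foot holds the board down. Only push: lift or carry nothing, and leave the screwdriver, solder reel, cutters and flux jar where they lie.

Things in the scene. Friction and masses are not known exactly. Their poses are not given: they have to be found in the camera images.
- jig: Aluminium board jig fixed to the bench (place and yaw vary): plate 240 x 112 x 12 mm with two low rails and, at its +x end, a small steel hold-down toggle clamp with black grip. Origin: on the bench top, on the centre line, straight under the faces of the two end stops. x runs along the rails, the way the board is pushed home (towards the clamp), y across, z up. Plate spans x = -145 to +95 mm.
- rails_mid (a point): Middle of the rails, at the height of their ledges, 22 mm above the bench. The ledges (66 mm apart inside, x = -142 to -2 mm in the jig's frame) carry the board's two side edges; guide walls up to z = 28 leave 1 mm each side. Between the ledges the plate's top is at z = 12, so shut fingertips fit down behind the board to below its edge.
- stop_face (a point): Middle between the two end stops, on the plane of their faces (jig x = 0), 22 mm above the bench. The stops are steel blocks 16 mm wide at y = -26 and +26, tops at z = 34; the board's front edge butts against both when fully home.
- board: Green circuit board 100 x 80 x 2.4 mm, 0.1 to 0.2 kg, loose on the rails, 15 to 40 mm short of the stops. Origin: centre of its underside (z = 22 mm); x along its length towards the stops, parallel to the jig's x. Fully home its origin is at jig x = -50. A finned aluminium heat sink 20 mm tall stands on it at its x = -41 to -25; other parts are lower. It slides with 0.5 to 2 N.
- rear_edge (a point): Middle of the board's free rear edge (50 mm behind its origin, half-way up its 2.4 mm thickness): the place to push, towards the jig's +x. Pushing low, on the edge, keeps the board flat. Nothing stands behind it or within 60 mm above it.
- clamp_handle (a joint): Handle's hinge angle relative to the clamp's bar, rad: 0 fully open, growing as it is pushed over and down (the bar follows by its linkage); dead point at about 2.8; locked on its stop at 2.99. Starts at 0 to 0.5 and stays where left. The foot meets a seated board at about 2.36; the push then grows to about 5 N at the grip and fades; past the dead point the clamp pulls itself to the stop.
- handle_end (a point): Free end of the handle, on the axis of its round black grip (16 mm thick, the last 70 mm). The handle moves in the jig's xz plane (y = 0); push its -x side while upright, then its upper side. (x, z) in mm in the jig's frame by joint value: 0 (25, 153); 0.5 (53, 160); 1 (80, 158); 1.5 (104, 147); 2 (122, 127); 2.4 (135, 103); 2.6 (141, 85); 2.8 (144, 65); locked 2.99 (145, 39).
- handle_pivot (a point): Hinge pin between handle and bar; the handle runs straight from here to handle_end, 116 mm away. It shifts as the clamp closes: (x, z) in mm in the jig's frame (y = 0) by joint value: 0 (51, 40); 0.5 (48, 44); 1 (44, 48); 1.5 (39, 50); 2 (34, 52); 2.4 to 2.99 (30, 52).
- clamp_foot: Black rubber foot, 16 mm across and 8 mm high, on the spindle at the end of the clamp's bar. Origin: centre of its pressing face. Open, the bar stands up and leans back over the board, foot towards -x, face at about jig x = -3, z = 79 mm, the bar's end about 100 mm above the bench, well below the handle's end. Locked, it presses the board at jig x = -30, y = 0 with about 17 N.
- screwdriver: Bystander: screwdriver with blue handle, 170 mm long, lying beside the jig on its -y side. Leave it alone.
- solder_reel: Bystander: grey solder reel standing on end, 56 mm diameter, 46 mm high, beside the jig on its +y side. Origin at its underside. Leave it alone.
- cutters: Bystander: side cutters with orange handles, 125 mm long, 15 mm high, lying beside the jig on its +y side. Leave them alone.
- flux_jar: Bystander: small jar, 44 mm diameter, 38 mm high, beside the jig on its -y side. Origin at its underside. Leave it alone.
There are look-alikes about, which are no part of the job. Of the things like the board, leave any that is blue, pink or red; of the rest the larger one is meant.

How it is judged:
On the way, in this order (a step that is already met when the one before it is completed fails the run):
1. the board is pushed fully home against the end stops while the clamp is still open (x of board in the frame of jig above -0.0522 m and value of joint clamp_handle below 2.3 rad), for 0.2 s.
2. the clamp's handle has passed its dead point and snapped to its locked stop (value of joint clamp_handle above 2.93 rad), for 0.2 s.
At the end, for the whole second after the job is handed in: Clamp handle at its locked stop (joint above 2.93, past the dead point at about 2.8), the foot pressing the board with more than 8 N, the board at rest, flat on the rails and within about 2 mm of the end stops, the four bystanders within 20 mm of where they started (value of joint clamp_handle above 2.93 rad and contact force between clamp_foot and board above 8 N and x of board in the frame of jig above -0.0522 m and z of board in the frame of jig below 0.0235 m and angle between board's own z axis and vertical below 0.03 rad and linear speed of board below 0.01 m/s and distance of each of screwdriver, solder_reel, cutters, flux_jar from where it was at the start of the episode below 0.02 m); the robot touches nothing.
It fails at once if the board is lifted off its rails or tipped up (z of board in the frame of jig above 0.032 m or angle between board's own z axis and vertical above 0.25 rad).
It fails at once if a bystander is lifted or shoved away (distance of any of screwdriver, solder_reel, cutters, flux_jar from where it was at the start of the episode above 0.02 m).
It also fails if it takes over 48 s, if anything falls off the work surface, if the arm or the gripper's body presses on something with over 40 N, if the wrist force passes 120 N, or if a joint passes its speed limit or range.

### The arm

A 7-joint arm with a two-finger parallel gripper is mounted at the origin on the work surface. World frame = base frame: x ahead of the robot, y to its left, z up, the work surface at z = 0. Lengths are in m, angles in rad, forces in N, time in s.
With the tool pointing down it reaches from about 0.4 to 0.875 m from the base axis. Payload 6.5 kg.
Tool frame: the origin (TCP) lies at the very end of the fingers, on their centre line; the grasp point (between the pads) lies 19 mm behind it; z points along the fingers, y is the direction in which the jaws open and shut (so a half turn about z gives the same grasp; the last joint's range is limited). The gripper opens to 88 mm and grips with 3 to 60 N. Pads are 18 mm wide; open, the fingers measure 123 mm over their backs; the gripper's body (75 mm by 187 mm) begins 45 mm behind the grasp point.
Start: joints at [1.088, 0.536, -0.004, 1.538, 0.003, 1.067, -0.071], TCP at [0.263, -0.594, 0.239] pointing down, gripper open.
Joint ranges: [-2.7, 2.7], [-0.37, 2.16], [-1.27, 1.26], [0.24, 2.4], [-1.31, 4.45], [0.19, 1.91], [-2.76, 2.76]. Speed limits (rad/s): [2.39, 2.39, 3.14, 3.14, 3.14, 3.14, 3.14].

### API

Orientations are given as [roll, pitch, yaw] about the fixed x, y, z axes, in that order (R = Rz(yaw) Ry(pitch) Rx(roll)).
In Python, from station import readout, imaging, ticket, finder gives the robot as it stands.
- The arm moves only by the shell command python3 -m jog 'ROWS' [FORCE]. ROWS is JSON, a list that holds one entry, the list of rows, each a list of 7 numbers: the turn, a rotation vector about the tool's x, y, z in degrees, then the shift along the tool's x, y, z in m, then the finger opening in m, from 0 to 0.0881. A call has 1 to 10 rows; each row is the pose to reach, as a shift and turn from the pose measured when the call began, along the tool's axes at that moment; what a row does not reach only later rows make up. A row lasts 1/8 s, in which the tool goes at most 62.5 mm and 10.7 degrees, less where a joint would pass 70% of its speed; a pose out of reach is approached as far as the arm can. A call with a gripper value outside its range is refused whole. The fingers move at their own pace and stop on an object; FORCE is the grip in N (left out, the last holds). Time passes only in rows, so rows that repeat a pose let the fingers close. It gives the time, the measured TCP pose, the force and the opening at its end, in the units of the state.
- readout.read_state(): the state, without advancing time (a new reading comes with each control period).
- imaging.read_camera(name): name is "scene" or "top"; returns a dict with "pixels" (480x640x3 uint8, red, green, blue), "vertical_fov" (degrees; the focal length in pixels is half the picture's height over the tangent of half this angle, whatever the lens; pixels are square), "cx", "cy" (the principal point, pixels), "dist" ([k1, k2, p1, p2, k3] as OpenCV has them; the pictures are not rectified), "rvec" (rotation vector, rad) and "tvec" (3), from world to camera coordinates, as OpenCV has them. Camera axes: x right, y down, z forward; pixel columns grow to the right and rows downward; lengths in m; the calibration is good to about 2 mm. A picture is of the moment at which its call begins. There is no depth.
- ticket.finish_job(): hands the job in, once; it reports no verdict.
Trained networks look in the newest picture that a camera, given by its name, has taken for a name from the list of things; names that differ only in an ending like _2 or _b are one class to them, and where a whole thing is asked for, a point or a joint stands for the part that bears it (a point fixed in the world has none). Each returns a list of dicts, best first, with "p" (0 to 1); they miss things now and then, are a little off and sometimes report something else, mostly with a low value. They report only what shows in the picture. A call takes as long as a camera call. They do not tell look-alikes from the thing itself.
- finder.find_in(camera, label): "location" ([x, y, z] in m, in world coordinates, good to about 4 mm: the middle of the surface that is visible of it).
The state is a dict: "clock": time; "joint_positions": joint angles; "joint_vel": joint speeds; "joint_efforts": joint torques, N m; "eef_pos": TCP position; "ee_rot": TCP orientation; "force": force on the tool from outside, world axes, zero at the start; "ft_torque": the same for the moment, N m; "finger_gap": opening from 0.0 (shut) to 1.0 (fully open).
Only numpy, scipy, OpenCV 4.12 (cv2) and the standard library are available. Lean on these libraries where they do the work, as an engineer would, in place of code of your own. Each camera call takes 0.05 s, during which the arm holds its last target. There are 200 camera calls.

## Working session

There is one attempt and no reset: what is moved stays moved. The work goes in short steps, Python scripts to look and compute and a shell command to move; the robot and the scene stay as the last step left them, time stands still between calls to the robot, and variables do not carry over. Pictures are saved under pics/ and viewed, about 8 in all and at most 12, crops included, and the job is handed in when it is done.

```bash
mkdir -p pics; ls; cat > h.py <<'E'
import numpy as np, cv2
from scipy.spatial.transform import Rotation as R
from station import readout, imaging, ticket, finder
def K(c):
    f=c["pixels"].shape[0]/2/np.tan(np.radians(c["vertical_fov"])/2)
    return np.array([[f,0,c["cx"]],[0,f,c["cy"]],[0,0,1.]])
def proj(c,P):
    return cv2.projectPoints(np.array(P,float).reshape(-1,1,3),np.array(c["rvec"],float),np.array(c["tvec"],float),K(c),np.array(c["dist"],float))[0].reshape(-1,2)
def pix(c,uv,z):
    n=cv2.undistortPoints(np.array(uv,float).reshape(-1,1,2),K(c),np.array(c["dist"],float)).reshape(-1,2)
    M=cv2.Rodrigues(np.array(c["rvec"],float))[0]; t=np.array(c["tvec"],float).ravel()
    o=-M.T@t; d=np.c_[n,np.ones(len(n))]@M
    return o+d*((np.array(z)-o[2])/d[:,2])[:,None]
def save(c,name,img=None):
    cv2.imwrite("pics/"+name,(c["pixels"] if img is None else img)[:,:,::-1])
E
python3 - <<'E'
from h import *
for n in("scene","top"):
    c=imaging.read_camera(n); save(c,n+"0.png")
    M=cv2.Rodrigues(np.array(c["rvec"],float))[0]; print(n,-M.T@np.array(c["tvec"]).ravel(),K(c)[0,0])
    for l in("jig","board","rear_edge","handle_end","handle_pivot","clamp_foot","stop_face","rails_mid"):
        print(l,[(round(d["p"],2),np.round(d["location"],3).tolist()) for d in finder.find_in(n,l)[:4]])
s=readout.read_state();print(s)
E
```

```text
pics
scene [ 1.04618844 -0.57304535  0.69677867] 555.7212385215566
jig [(0.65, [0.588, 0.036, 0.015]), (0.26, [0.726, 0.093, 0.032])]
board [(0.97, [0.378, -0.325, 0.006]), (0.95, [0.713, -0.248, 0.003]), (0.92, [0.546, -0.034, 0.021]), (0.8, [0.549, -0.223, 0.003])]
rear_edge [(0.9, [0.546, -0.028, 0.017]), (0.82, [0.347, -0.125, 0.004]), (0.71, [0.55, -0.224, 0.002]), (0.64, [0.378, -0.325, -0.0])]
handle_end [(0.62, [0.588, 0.064, 0.101])]
handle_pivot [(0.52, [0.592, 0.065, 0.101])]
clamp_foot [(0.63, [0.576, 0.024, 0.083])]
stop_face [(0.92, [0.588, 0.029, 0.013])]
rails_mid [(0.86, [0.584, 0.031, 0.018]), (0.7, [0.547, -0.033, 0.023]), (0.32, [0.634, -0.114, 0.019])]
top [ 0.41304443 -0.05540761  1.14272129] 500.39426516921213
jig [(0.87, [0.569, 0.045, 0.015])]
board [(0.95, [0.544, -0.228, -0.002]), (0.9, [0.709, -0.244, -0.001]), (0.85, [0.369, -0.322, 0.004]), (0.84, [0.349, -0.115, 0.003])]
rear_edge [(0.97, [0.373, -0.323, 0.002]), (0.9, [0.544, -0.22, 0.003]), (0.77, [0.543, -0.03, 0.026]), (0.7, [0.703, -0.244, -0.003])]
handle_end [(0.6, [0.585, 0.072, 0.13])]
handle_p
[... 183 characters left out ...]
nt_positions': array([ 1.08780766,  0.53643214, -0.00437356,  1.53788516,  0.00257308,
        1.06729936, -0.07119505]), 'joint_vel': array([-3.66298661e-04,  9.47394233e-05, -2.54008296e-04, -5.87190889e-04,
        4.72114322e-04,  9.83489340e-04, -3.94965756e-04]), 'joint_efforts': array([-6.53511725e-04, -5.70883226e+01,  9.90051627e-01, -2.51915467e+01,
       -5.62340941e-02,  1.08386643e-02,  6.74066746e-05]), 'eef_pos': array([ 0.26312881, -0.5943565 ,  0.23870108]), 'ee_rot': array([-3.14157558e+00,  1.98020818e-05,  4.16794400e-01]), 'force': array([-0.23241072, -0.3753951 ,  0.83147989]), 'ft_torque': array([ 0.01224134, -0.0026482 ,  0.02351484]), 'finger_gap': 1.00531765290684}
```

View both.

View pics/scene0.png

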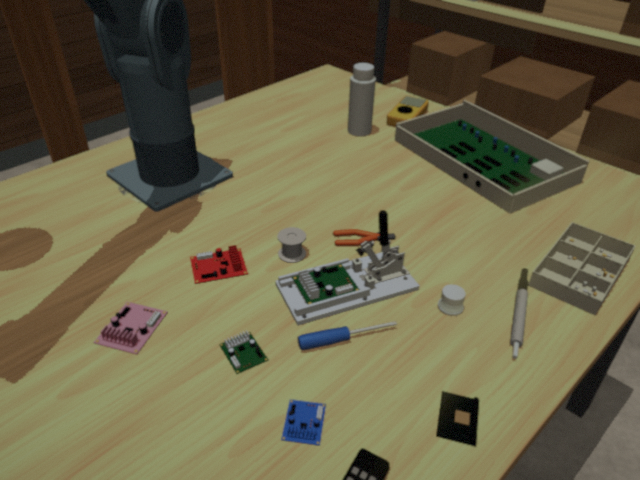

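View pics/top0.png

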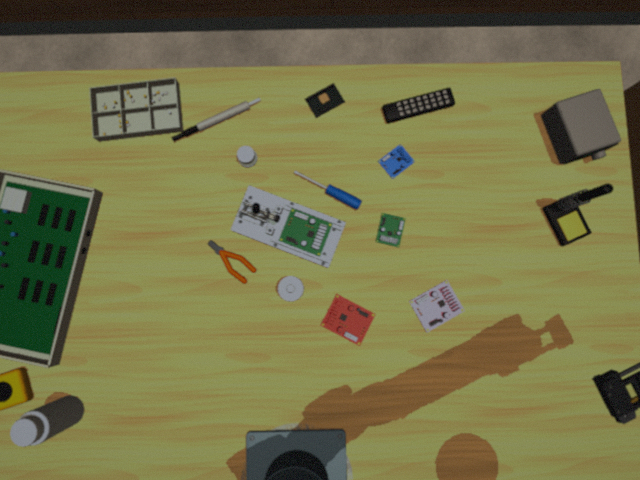

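The scene view shows the green board on the jig around (325,282), and the clamp handle upright at (383,225). In the top view the jig runs from its rear end at about (335,245) to the clamp end at about (240,205). Next I'll enlarge the jig crops from both cameras.

```bash
python3 - <<'E'
from h import *
a=cv2.imread("pics/top0.png")[175:275,220:355]; b=cv2.imread("pics/scene0.png")[200:325,265:425]
a=cv2.resize(a,None,fx=5.9,fy=5.9,interpolation=cv2.INTER_CUBIC)[:590]
cv2.imwrite("pics/topcrop.png",a); cv2.imwrite("pics/scenecrop.png",cv2.resize(b,None,fx=4.8,fy=4.8,interpolation=cv2.INTER_CUBIC))
E
```

```text
(no output)
```

View pics/topcrop.png

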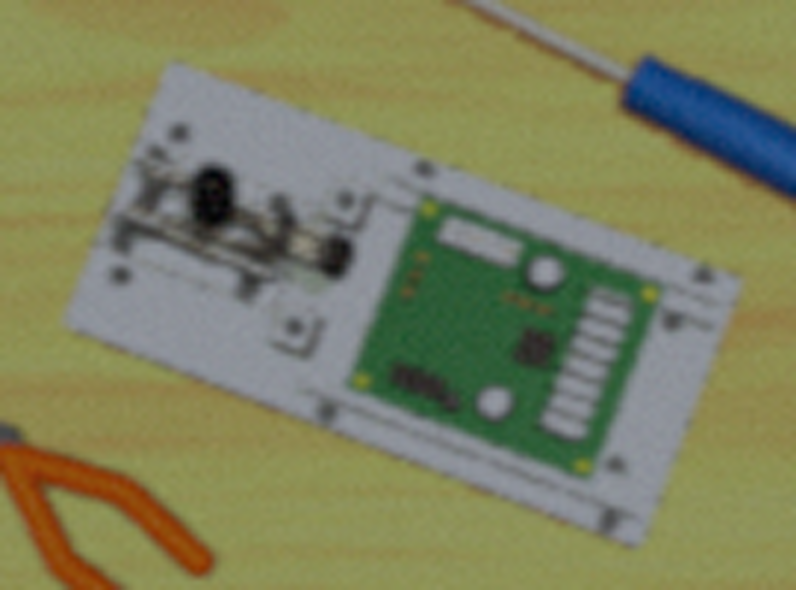

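View pics/scenecrop.png

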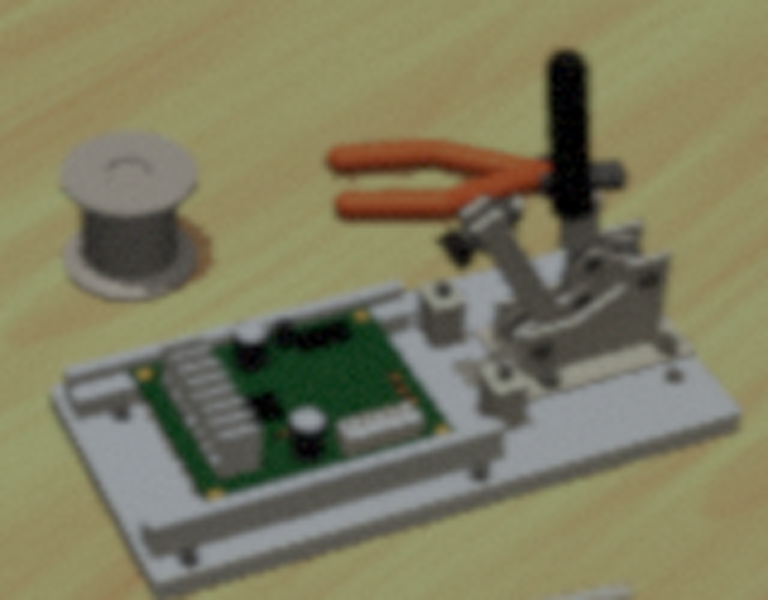

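```bash
cat > fit.py <<'E'
from h import *
from scipy.optimize import least_squares
T=lambda p:(np.array(p,float)+.5)/5.9+[219.5,174.5]
S=lambda p:(np.array(p,float)+.5)/4.8+[264.5,199.5]
ct=imaging.read_camera("top"); cs=imaging.read_camera("scene")
Q=[0,.5,1]; HX=[25,53,80]; HZ=[153,160,158]
def J(p,P):
    P=np.array(P,float)/1000; return P@R.from_euler('z',p[2]).as_matrix().T+[p[0],p[1],0]
jp=[[95,-56,12],[-145,-56,12],[-145,56,12],[95,56,12]]
tp=T([[172,62],[742,278],[638,547],[65,325]])
sp=S([[52,390],[155,582],[740,415]])
tb=T([[425,200],[352,388],[662,293],[590,475]]); sb=S([[368,310],[135,368],[205,495],[448,432]])
def res(p):
    b=p[3]; bt=[[b+50,-40,24.4],[b+50,40,24.4],[b-50,-40,24.4],[b-50,40,24.4]]
    bs=[bt[1],bt[3],bt[2],bt[0]]
    h=[[np.interp(p[4],Q,HX),0,np.interp(p[4],Q,HZ)]]
    return np.concatenate([(proj(ct,J(p,jp))-tp),(proj(cs,J(p,[jp[2],jp[1],jp[0]]))-sp),proj(ct,J(p,bt))-tb,proj(cs,J(p,bs))-sb,proj(ct,J(p,h))-T([[213,193]]),proj(cs,J(p,h))-S([[566,60]])])
if __name__=="__main__":
    s=least_squares(lambda p:res(p).ravel(),[.57,.04,1.2,-80,.25],x_scale=[.01,.01,.01,1,.1],loss="soft_l1")
    p=s.x; print(p,np.degrees(p[2])); print(np.round(res(p),1).tolist())
    np.save("jig.npy",p)
    print(readout.read_state()["clock"])
E
python3 fit.py
```

```text
[ 5.68118287e-01  3.58261604e-02  1.17646319e+00 -6.96060704e+01
 -6.47430940e-01] 67.40637545886945
[[-1.2, -0.4], [-0.4, 0.8], [-0.7, 1.0], [-1.8, -0.0], [-0.2, -0.2], [0.3, 0.8], [1.0, 0.2], [-0.7, -0.3], [-1.5, 0.6], [0.4, -0.0], [-0.4, 2.1], [-0.3, 0.3], [-1.6, 1.3], [0.2, 3.6], [1.9, 1.9], [3.7, 0.8], [-4.8, 2.5]]
1.0
```

```bash
sed -i 's/,loss="soft_l1")/,loss="soft_l1",bounds=([.5,0,1,-95,0],[.6,.1,1.4,-55,1]))/; s/bs=\[bt\[1\],bt\[3\],bt\[2\],bt\[0\]\]/bs=[bt[1],bt[3]]/; s/,\[205,495\],\[448,432\]//' fit.py; python3 fit.py
```

```text
[ 5.67965767e-01  3.45878710e-02  1.18022713e+00 -6.80028610e+01
  1.69760901e-01] 67.62203347854101
[[-0.8, -0.3], [0.1, 0.6], [0.1, 0.8], [-1.2, 0.2], [-0.8, 0.3], [-0.1, 1.3], [0.6, 0.3], [-0.8, -0.6], [-1.6, 0.4], [0.3, -0.5], [-0.4, 1.8], [-0.1, 0.4], [-1.3, 1.5], [-0.3, -1.0], [-0.3, 0.4]]
1.1
```

The fit gives the jig at (0.568, 0.0346) with a yaw of 67.6°, the board about 18 mm short of the stops, and the handle at about 0.17 rad. Now I'll move above the spot behind the board with the fingers shut.

```bash
python3 -m jog '[[[0,0,-4.9,0.049,-0.040,0,0],[0,0,-9.8,0.098,-0.080,0,0],[0,0,-14.7,0.147,-0.120,0,0],[0,0,-19.6,0.196,-0.160,0,0],[0,0,-24.5,0.245,-0.200,0,0],[0,0,-29.4,0.294,-0.240,0,0],[0,0,-34.3,0.343,-0.280,0,0],[0,0,-39.2,0.392,-0.320,0,0],[0,0,-43.75,0.437,-0.359,0,0],[0,0,-43.75,0.437,-0.359,0,0]]]' 10
cat > st.py <<'E'
from h import *
# TCP in jig frame (mm), yaw error (deg), force in jig frame
def st():
    p=np.load("jig.npy"); s=readout.read_state()
    Rz=R.from_euler('z',p[2]).as_matrix()
    q=(np.array(s["eef_pos"])-[p[0],p[1],0])@Rz*1000
    Rt=R.from_euler('xyz',s["ee_rot"]).as_matrix()
    print("t",s["clock"],"tcp_jig",q.round(1),"F_jig",(np.array(s["force"])@Rz).round(1),"gap",round(s["finger_gap"],3))
    print("tool axes in jig:\n",(Rz.T@Rt).round(3))
    return q,Rz.T@Rt
if __name__=="__main__": st()
E
python3 st.py
```

```text
clock: 2.35
eef_pos: [0.5191, -0.0835, 0.2391]
ee_rot: [3.141, -0.003, 1.189]
force: [-0.7, 0.2, -0.1]
finger_gap: 0.009
t 2.35 tcp_jig [-1.278e+02  2.000e-01  2.391e+02] F_jig [-0.1  0.8 -0.1] gap 0.009
tool axes in jig:
 [[ 1.     0.009  0.003]
 [ 0.009 -1.    -0.001]
 [ 0.003  0.001 -1.   ]]
```

```bash
python3 -m jog '[[[0,0,0.5,-0.004,0,0.05,0],[0,0,0.5,-0.008,0,0.10,0],[0,0,0.5,-0.008,0,0.14,0],[0,0,0.5,-0.008,0,0.18,0],[0,0,0.5,-0.008,0,0.18,0]]]'
python3 - <<'E'
from st import *
q,_=st(); p=np.load("jig.npy")
c=imaging.read_camera("scene"); im=c["pixels"].copy()
x0,y0=265,200
b=cv2.resize(im[200:325,265:425],None,fx=4.8,fy=4.8,interpolation=cv2.INTER_CUBIC)
def dot(P,col):
    P=np.array([P],float)/1000@R.from_euler('z',p[2]).as_matrix().T+[p[0],p[1],0]
    u=(proj(c,P)[0]-[264.5,199.5])*4.8; cv2.circle(b,tuple(int(v) for v in u),4,col,-1)
dot(q,(255,0,0)); dot([-118,0,24.4],(255,255,0)); dot([-134,0,12],(0,255,255)); dot([0,-26,34],(255,0,255)); dot([0,26,34],(255,0,255)); dot([35,0,155],(255,0,255))
save(c,"s2.png",b)
E
```

```text
clock: 2.98
eef_pos: [0.514, -0.0912, 0.057]
ee_rot: [-3.137, -0.001, 1.18]
force: [-0.6, -0.6, 0.7]
finger_gap: 0.007
t 2.975 tcp_jig [-136.9    2.    57. ] F_jig [-0.8  0.3  0.7] gap 0.007
tool axes in jig:
 [[ 1.    -0.001  0.001]
 [-0.001 -1.     0.005]
 [ 0.001 -0.005 -1.   ]]
```

View pics/s2.png

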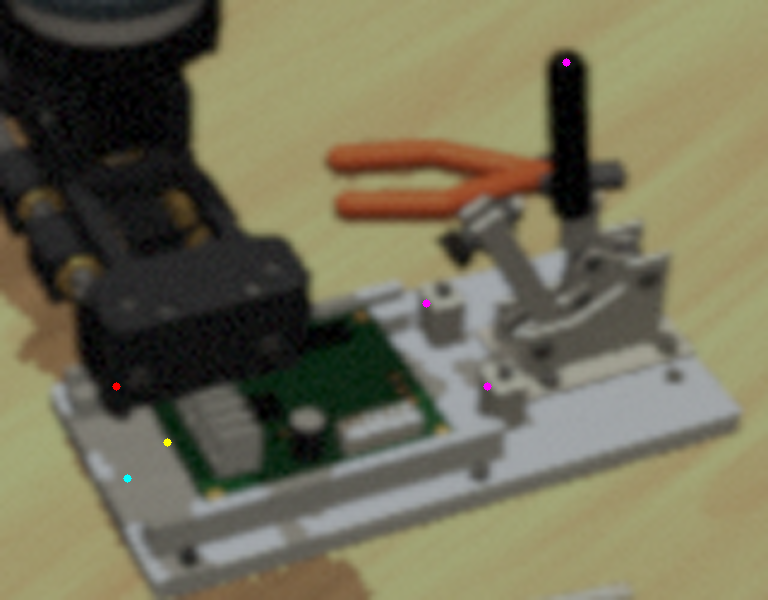

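The scene view shows the fingers hovering behind the board's rear edge. The overlay dots agree with the rear edge at about (167,442), the stops and the grip end. Next is the descent behind the edge and then the push.

```bash
python3 -m jog '[[[0,0,0,0.001,0.002,0.02,0],[0,0,0,0.001,0.002,0.035,0],[0,0,0,0.001,0.002,0.0405,0],[0,0,0,0.001,0.002,0.0405,0]]]'; python3 st.py | head -1
python3 -m jog '[[[0,0,0,0.004,0,0,0],[0,0,0,0.008,0,0,0],[0,0,0,0.011,0,0,0],[0,0,0,0.014,0,0,0],[0,0,0,0.016,0,0,0],[0,0,0,0.018,0,0,0],[0,0,0,0.020,0,0,0],[0,0,0,0.020,0,0,0]]]'; python3 st.py|head -1
```

```text
clock: 3.52
eef_pos: [0.518, -0.091, 0.0186]
ee_rot: [-3.14, -0.002, 1.18]
force: [-0.2, -0.2, 0.4]
finger_gap: 0.003
t 3.525 tcp_jig [-135.2   -1.6   18.6] F_jig [-0.3  0.1  0.4] gap 0.003
clock: 4.53
eef_pos: [0.5258, -0.0721, 0.0186]
ee_rot: [-3.141, -0.002, 1.18]
force: [-0.9, -0.5, 1.0]
finger_gap: 0.01
t 4.525 tcp_jig [-114.8   -1.6   18.6] F_jig [-0.8  0.6  1. ] gap 0.01
```

```bash
python3 -m jog '[[[0,0,0,0.001,0,0,0],[0,0,0,0.002,0,0,0],[0,0,0,0.003,0,0,0],[0,0,0,0.004,0,0,0],[0,0,0,0.004,0,0,0]]]'; python3 st.py|head -1
python3 -m jog '[[[0,0,0,0.001,0,0,0],[0,0,0,0.002,0,0,0],[0,0,0,0.002,0,0,0]]]'; python3 st.py|head -1
```

```text
clock: 5.15
eef_pos: [0.5272, -0.0685, 0.0186]
ee_rot: [-3.14, -0.002, 1.18]
force: [-0.2, -2.3, 0.3]
finger_gap: 0.005
t 5.15 tcp_jig [-110.9   -1.5   18.6] F_jig [-2.2 -0.6  0.3] gap 0.005
clock: 5.52
eef_pos: [0.5273, -0.0683, 0.0186]
ee_rot: [-3.14, 0.0, 1.179]
force: [-2.1, -5.7, 2.9]
finger_gap: 0.007
t 5.525 tcp_jig [-110.7   -1.5   18.6] F_jig [-6.1 -0.2  2.9] gap 0.007
```

```bash
python3 -m jog '[[[0,0,0,0.001,0,0,0],[0,0,0,0.002,0,0,0],[0,0,0,0.003,0,0,0],[0,0,0,0.003,0,0,0]]]'; python3 st.py|head -1
python3 - <<'E'
from h import *
c=imaging.read_camera("top"); save(c,"t3.png",cv2.resize(c["pixels"][175:275,220:355],None,fx=5.9,fy=5.9,interpolation=cv2.INTER_CUBIC))
c=imaging.read_camera("scene"); save(c,"s3.png",cv2.resize(c["pixels"][200:325,265:425],None,fx=4.8,fy=4.8,interpolation=cv2.INTER_CUBIC))
E
```

```text
clock: 6.02
eef_pos: [0.5273, -0.0682, 0.0185]
ee_rot: [-3.139, 0.004, 1.177]
force: [-3.7, -8.8, 5.1]
finger_gap: 0.006
t 6.025 tcp_jig [-110.5   -1.6   18.5] F_jig [-9.6  0.1  5.1] gap 0.006
```

View pics/s3.png

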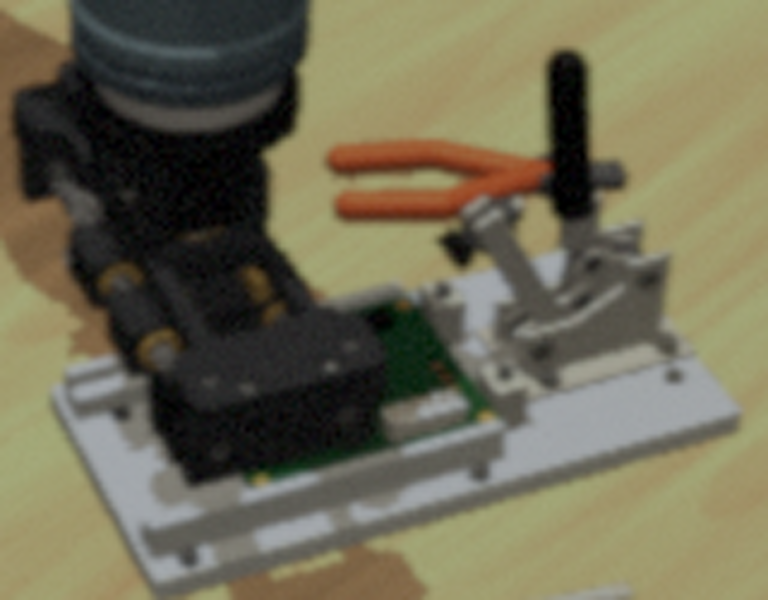

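The board's front edge is at the stops (about (430,300) to (487,415)), and pushing on raised the force to 10 N without any travel, so it is home. Next I'll back off, lift, and go to the -x side of the grip.

```bash
python3 -m jog '[[[0,0,0,-0.006,0,0,0],[0,0,0,-0.012,0,0,0],[0,0,0,-0.012,0,0,0],[0,0,0,-0.012,0,-0.04,0],[0,0,0,-0.012,0,-0.09,0],[0,0,0,-0.012,0,-0.14,0],[0,0,0,-0.012,0,-0.19,0],[0,0,0,-0.012,0,-0.21,0],[0,0,0,-0.012,0,-0.21,0]]]'; python3 st.py
python3 - <<'E'
from h import *
Q=[.17,.5,1,1.5,2,2.4,2.6,2.8,2.99]
q0=[0,.5,1,1.5,2,2.4,2.6,2.8,2.99]
ex=np.interp(Q,q0,[25,53,80,104,122,135,141,144,145]);ez=np.interp(Q,q0,[153,160,158,147,127,103,85,65,39])
px=np.interp(Q,q0,[51,48,44,39,34,30,30,30,30]);pz=np.interp(Q,q0,[40,44,48,50,52,52,52,52,52])
u=np.c_[ex-px,ez-pz];u/=np.linalg.norm(u,axis=1)[:,None];n=np.c_[-u[:,1],u[:,0]]
for q,a in zip(Q,np.c_[px,pz]+95*u+8*n-[9,0]):print(q,a.round())   # TCP x,z with front-bottom corner on grip
c=imaging.read_camera("top");c=imaging.read_camera("top"); save(c,"t4.png",cv2.resize(c["pixels"][175:275,220:355],None,fx=5.9,fy=5.9,interpolation=cv2.INTER_CUBIC))
E
```

```text
clock: 7.25
eef_pos: [0.5247, -0.0783, 0.23]
ee_rot: [3.141, 0.003, 1.177]
force: [0.0, 0.1, -0.6]
finger_gap: 0.008
t 7.25 tcp_jig [-120.9   -2.9  230. ] F_jig [ 0.1  0.  -0.6] gap 0.008
tool axes in jig:
 [[ 1.    -0.003 -0.003]
 [-0.003 -1.    -0.001]
 [-0.003  0.001 -1.   ]]
0.17 [ 20. 134.]
0.5 [ 35. 139.]
1 [ 57. 141.]
1.5 [ 76. 133.]
2 [ 92. 120.]
2.4 [103. 101.]
2.6 [110.  87.]
2.8 [114.  71.]
2.99 [116.  49.]
```

```bash
python3 -m jog '[[[0,0,0,0.04,-0.003,0,0],[0,0,0,0.08,-0.003,0,0],[0,0,0,0.12,-0.003,0,0],[0,0,0,0.127,-0.003,0.03,0],[0,0,0,0.127,-0.003,0.07,0],[0,0,0,0.127,-0.003,0.10,0],[0,0,0,0.127,-0.003,0.10,0],[0,0,0,0.127,-0.003,0.10,0]]]'; python3 st.py
python3 - <<'E'
from h import *
c=imaging.read_camera("scene"); a=cv2.resize(c["pixels"][150:300,300:460],None,fx=3,fy=3,interpolation=cv2.INTER_CUBIC)
b=cv2.resize(cv2.imread("pics/t4.png")[:,:,::-1],None,fx=.4,fy=.4)
o=np.zeros((450,800,3),np.uint8); o[:,:480]=a; o[:b.shape[0],480:480+b.shape[1]]=b
save(c,"s5.png",o)
E
```

```text
clock: 8.35
eef_pos: [0.5686, 0.04, 0.1274]
ee_rot: [-3.138, 0.004, 1.177]
force: [-0.8, 0.3, -0.1]
finger_gap: 0.003
t 8.35 tcp_jig [  5.3   1.5 127.4] F_jig [-0.1  0.8 -0.1] gap 0.003
tool axes in jig:
 [[ 1.    -0.003 -0.004]
 [-0.003 -1.     0.004]
 [-0.004 -0.004 -1.   ]]
```

View pics/s5.png

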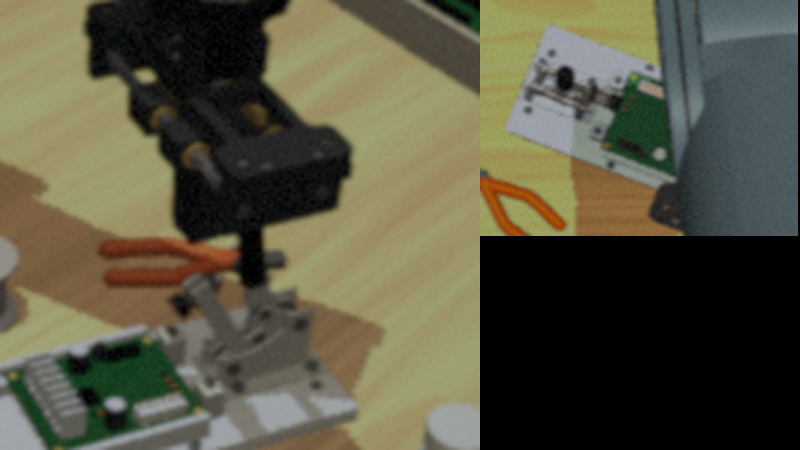

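The board is seated at the stops. The fingers stand on the clamp's -x side at about the grip's height with no contact force. Pushing the handle over now.

```bash
python3 -m jog '[[[0,0,0,0.009,0.0015,-0.001,0],[0,0,0,0.017,0.0015,-0.003,0],[0,0,0,0.025,0.0015,-0.006,0],[0,0,0,0.033,0.0015,-0.008,0],[0,0,0,0.041,0.0015,-0.009,0],[0,0,0,0.049,0.0015,-0.009,0],[0,0,0,0.057,0.0015,-0.008,0],[0,0,0,0.065,0.0015,-0.006,0],[0,0,0,0.073,0.0015,-0.003,0],[0,0,0,0.073,0.0015,-0.003,0]]]'; python3 st.py
python3 - <<'E'
from h import *
c=imaging.read_camera("scene"); save(c,"s6.png",cv2.resize(c["pixels"][150:300,300:460],None,fx=3.5,fy=3.5,interpolation=cv2.INTER_CUBIC))
E
```

```text
clock: 9.65
eef_pos: [0.5984, 0.1081, 0.1303]
ee_rot: [-3.138, 0.003, 1.179]
force: [-0.3, 0.4, 0.1]
finger_gap: 0.01
t 9.65 tcp_jig [ 7.960e+01 -1.000e-01  1.303e+02] F_jig [0.3 0.4 0.1] gap 0.01
tool axes in jig:
 [[ 1.    -0.002 -0.003]
 [-0.002 -1.     0.004]
 [-0.003 -0.004 -1.   ]]
```

View pics/s6.png

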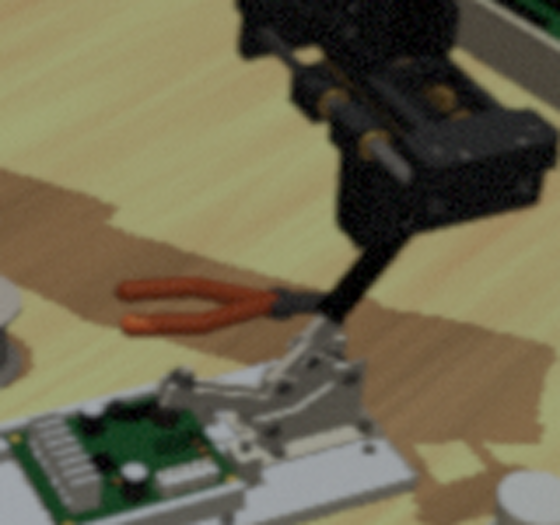

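The handle is tilted about 45° with its pivot at about (325,320), and the bar is coming down over the still-seated board. I'll carry on down through the dead point.

```bash
python3 -m jog '[[[0,0,0,0.006,0,0.004,0],[0,0,0,0.012,0,0.010,0],[0,0,0,0.018,0,0.019,0],[0,0,0,0.023,0,0.029,0],[0,0,0,0.027,0,0.037,0],[0,0,0,0.030,0,0.045,0],[0,0,0,0.033,0,0.054,0],[0,0,0,0.035,0,0.062,0],[0,0,0,0.036,0,0.070,0],[0,0,0,0.036,0,0.078,0]]]'; python3 st.py | head -1; python3 -m jog '[[[0,0,0,0,0,0.004,0],[0,0,0,0,0,0.004,0],[0,0,0,0,0,0.004,0]]]'; python3 st.py | head -1
```

```text
clock: 10.95
eef_pos: [0.6117, 0.1412, 0.0517]
ee_rot: [-3.138, 0.002, 1.178]
force: [0.6, 0.1, 0.0]
finger_gap: 0.005
t 10.95 tcp_jig [115.2   0.2  51.7] F_jig [ 0.3 -0.5  0. ] gap 0.005
clock: 11.32
eef_pos: [0.6119, 0.1413, 0.0489]
ee_rot: [-3.138, 0.002, 1.178]
force: [-3.5, -1.5, 11.3]
finger_gap: 0.001
t 11.325 tcp_jig [115.4  -0.   48.9] F_jig [-2.7  2.7 11.3] gap 0.001
```

The tip now meets a hard stop at z = 49 mm, which is the height predicted for the locked handle. I'll retract straight up and away, then check.

```bash
python3 -m jog '[[[0,0,0,0,0,-0.04,0],[0,0,0,0,0,-0.09,0],[0,0,0,0,0,-0.14,0],[0,0,0,0,0,-0.18,0],[0,0,0,0,0.05,-0.20,0],[0,0,0,0,0.10,-0.20,0],[0,0,0,0,0.15,-0.20,0],[0,0,0,0,0.15,-0.20,0]]]'; python3 st.py | head -1
python3 - <<'E'
from h import *
p=np.load("jig.npy")
c=imaging.read_camera("scene"); a=cv2.resize(c["pixels"][200:325,265:425],None,fx=4.8,fy=4.8,interpolation=cv2.INTER_CUBIC)
for P,col in (([145,0,39],(255,0,255)),([-100,0,24.4],(255,255,0)),([-30,0,24.4],(0,255,255))):
    w=np.array([P],float)/1000@R.from_euler('z',p[2]).as_matrix().T+[p[0],p[1],0]
    cv2.circle(a,tuple(int(v) for v in (proj(c,w)[0]-[264.5,199.5])*4.8),3,col,-1)
save(c,"s7.png",a)
for n in("scene","top"):
  imaging.read_camera(n)
  for l in("handle_end","clamp_foot","screwdriver","solder_reel","cutters","flux_jar"):
    print(n,l,[(round(d["p"],2),np.round((np.array(d["location"])-[p[0],p[1],0])@R.from_euler('z',p[2]).as_matrix(),3).tolist()) for d in finder.find_in(n,l)[:1]])
E
```

```text
clock: 12.32
eef_pos: [0.7534, 0.0808, 0.2465]
ee_rot: [-3.139, 0.004, 1.174]
force: [0.1, 0.3, -0.3]
finger_gap: 0.002
t 12.325 tcp_jig [ 113.4 -153.9  246.5] F_jig [ 0.3 -0.  -0.3] gap 0.002
scene handle_end [(0.58, [0.116, -0.123, 0.037])]
scene clamp_foot []
scene screwdriver [(0.84, [-0.116, -0.119, 0.02])]
scene solder_reel [(0.88, [-0.084, 0.114, 0.036])]
scene cutters [(0.59, [0.061, 0.111, 0.011])]
scene flux_jar [(0.77, [0.116, -0.127, 0.035])]
top handle_end []
top clamp_foot []
top screwdriver [(0.71, [-0.112, -0.109, 0.023])]
top solder_reel []
top cutters [(0.57, [0.1, 0.105, 0.01])]
top flux_jar []
```

View pics/s7.png

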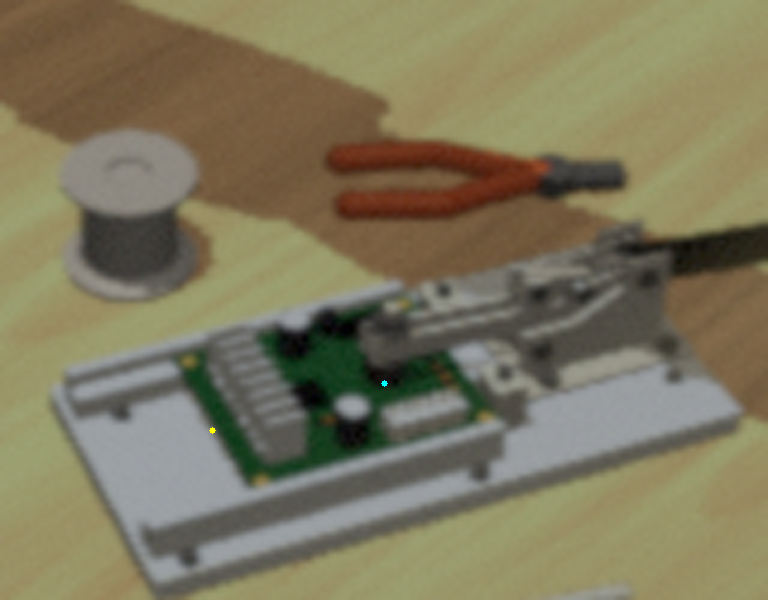

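The bar lies flat with its foot on the board at about (384,375). The board's rear edge is at its home mark (212,430), and the bystanders look unmoved. One more check, on the handle's end.

```bash
python3 - <<'E'
from h import *
p=np.load("jig.npy")
c=imaging.read_camera("scene"); a=cv2.resize(c["pixels"][200:320,340:500],None,fx=4.8,fy=4.8,interpolation=cv2.INTER_CUBIC)
for P,col in (([145,0,39],(255,0,255)),([144,0,65],(255,255,0)),([30,0,52],(0,255,255))):
    w=np.array([P],float)/1000@R.from_euler('z',p[2]).as_matrix().T+[p[0],p[1],0]
    cv2.circle(a,tuple(int(v) for v in (proj(c,w)[0]-[339.5,199.5])*4.8),3,col,-1)
save(c,"s8.png",a)
E
```

```text
(no output)
```

View pics/s8.png

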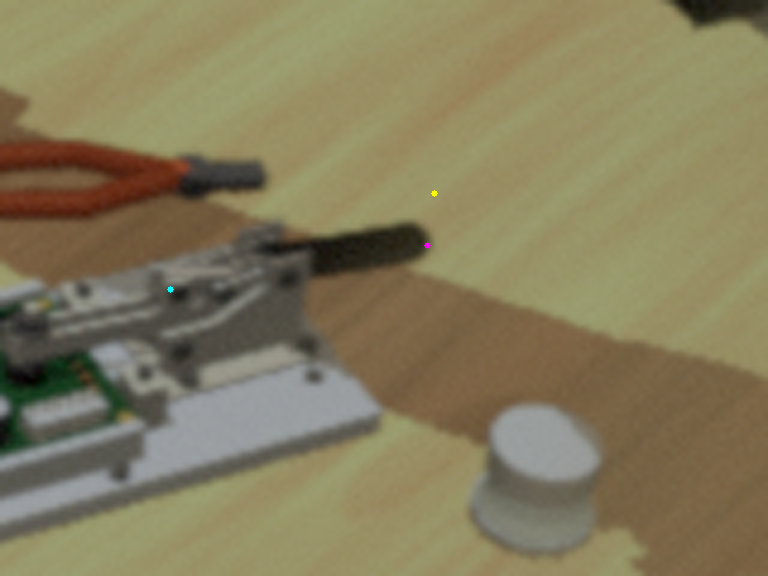

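The grip's end sits on the mark for the locked position (427,245), well below the dead-point mark (434,193). I'm handing in.

```bash
python3 -c "
from station import ticket; print(ticket.finish_job())"
```

```text
the job is handed in; nothing more can be done
None
```

I pushed the board home against both end stops, then pushed the clamp handle over and down until it locked. The job was handed in about 12.5 s into the run; no verdict is reported.

- **Board:** With the shut fingertips low on the rear edge, the push force rose to about 10 N with no further travel. In the last pictures the rear edge sits on its home mark.
- **Clamp:** The fingertip met a firm stop at z = 49 mm, the height expected for the locked handle. After I retracted, the grip's end lay on the projected locked position, well below the dead-point position. The foot is on the board.
- **Bystanders:** The cutters and the solder reel look unmoved in the last pictures, and the fingers went near none of the four. The screwdriver and flux jar were not compared with where they started.
- **Robot:** It ended clear of everything, with no force on the tool.

**Failed or disagreeing checks:**
- After locking, the finder did not find the foot in either camera.
- It also gave a false handle end, at the spot where it reported the flux jar, so I judged the lock from the pictures and the projected marks.
- The two cameras put the cutters about 40 mm apart along the jig, so I relied on the pictures for those too.
- The foot's force on the board could not be measured directly.

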